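Sign out the caliper on the tag rail and present it level

ROBOT

A 6-joint arm with a two-finger parallel gripper is mounted at the origin on the work surface. World frame = base frame: x ahead of the robot, y to its left, z up, the work surface at z = 0. Lengths are in mm, angles in rad, forces in N, time in s.
With the tool pointing down it reaches from about 300 to 775 mm from the base axis. Payload 14.6 kg.
Tool frame: the origin (TCP) lies on the centre line of the jaws, within the pads' length; the fingertips stand 19 mm ahead of it and the grasp point (between the pads) is the TCP (bot.tip_reach is the distance from the TCP to the fingertips, in mm); y points along the fingers, x is the direction in which the jaws open and shut, and the axes are right-handed (so a half turn about y gives the same grasp; the last joint's range is limited). The gripper opens to 85 mm and grips with 20 to 120 N. Pads are 22 mm wide; open, the fingers measure 114 mm over their backs; the gripper's body (76 mm by 85 mm) begins 54 mm behind the grasp point. The pads swing forward as they close: fully open they stand 13 mm farther back than shut.
Start: joints at [1.173, 0.3, 1.521, -0, 1.321, -0.067], TCP at [178.637, 520.172, 250.281] pointing down, gripper open.
Joint ranges: [-3.03, 3.03], [-0.79, 2.21], [0.23, 2.52], [-1.04, 4.18], [0, 3.07], [-2.55, 2.55]. Speed limits (rad/s): [2.22, 2.22, 2.57, 3.14, 3.14, 3.14].

INTERFACE

Orientations are given as a unit quaternion [w, x, y, z].
In Python, from rig import bot gives the robot as it stands. Calls block until the motion is done:
- bot.move_to(position, orientation): joint-space move of the TCP to a pose.
- bot.servo_line(position, attitude=None, speed=150, until_force=None): straight line of the TCP; attitude=None keeps the orientation; speed is the mean speed in mm/s. With until_force (N) it stops when the force on the tool has changed by that much, and returns True; else False.
- bot.move_joints(angles): joint-space move.
- bot.move_gripper(opening, grip_force=None): finger opening in mm; grip_force is the grip in N (None keeps the last); returns when the fingers have stopped.
- bot.dwell(seconds).
- bot.ik(position, orientation): joint angles nearest the present ones, or None.
- bot.read_state(): the state.
- bot.read_camera(name): name is "scene" or "top"; returns a dict with "image" (420x560x3 uint8, blue, green, red), "depth" (420x560 float32, mm along the optical axis (not along the pixel's ray), 0 where there is no reading), "fovy" (degrees; the focal length in pixels is half the picture's height over the tangent of half this angle, whatever the lens; pixels are square), "cx", "cy" (the principal point, pixels), "k1" (the pictures are not rectified: a ray, as slopes to the right and down, at radius r is drawn at 1 + k1 r^2 times it, then the intrinsics apply), "eye" and "attitude" of the camera in the world. Camera axes: x right, y down, z forward; pixel columns grow to the right and rows downward; lengths in mm; the calibration is good to about 2 mm. A picture is of the moment at which its call begins.
A pose or a line that the arm cannot do raises bot.MotionError and nothing moves.
- bot.finish_job(): hands the job in, once; it reports no verdict.
The state is a dict: "clock": time; "joint_positions": joint angles; "qvel": joint speeds; "effort": joint torques, N m; "ee_pos": TCP position; "tool_rot": TCP orientation; "ft_force": force on the tool from outside, world axes, zero at the start; "moment": the same for the moment, N m; "grip_width": finger opening in mm.
Only numpy, scipy, OpenCV 4.12 (cv2) and the standard library are available. Lean on these libraries where they do the work, as an engineer would, in place of code of your own. Each camera call takes 0.05 s, during which the arm holds its last target.

TASK

Sign out the caliper: hook the yellow tag hanger over the green-painted end of the rail, let it down until it bears on the rail, slide it along without lifting it off until it is centred on the red mark, and let go of it there. Then draw the blue caliper out of its slanted stand, turn it level with its jaws pointing straight down, and finish while still holding it like that in the gripper, at rest, at least 20 cm above the bench and touching nothing else. Leave the other things on the bench where they are.

Things in the scene. Friction and masses are not known exactly. Their poses are not given: they have to be found in the camera images.
- tag_grip (a point): Centre of the grip tab on top of the yellow plastic tag hanger, 84 mm above its feet. Axes: y along the tag's width, z up. The tab is 14 mm (x) by 26 mm (y) by 42 mm high; its top is 19 mm above this point. Under it is the crown, 32 mm (x) by 40 mm (y) by 6 mm, its top 23 mm below this point.
- tag_saddle (a point): Middle of the flat underside of the tag's crown (roof of the gap between the legs), 29 mm below tag_grip and 55 mm above the feet; it rests on top of the rail when the tag hangs. Axes as for tag_grip.
- tag: The whole tag hanger: rigid upside-down U with a tab on top, about 80 g, standing loose on its two legs. Origin midway between the feet, axes as for tag_grip. Legs 40 mm wide (y), 5 mm thick, 55 mm long; the gap between them is 22 mm (x), open below and at both ends, and runs along y: the rail goes into it.
- hook_zone (a point): Point on the rail's axis, 140 mm above the bench, in the middle of the rail's green-painted end (green band 60 mm long, the right-hand end seen from the robot), 60 mm from that end's post. Axes: y along the rail from the green end towards the mark, z up. A tag resting on the rail has its saddle 6 mm above the axis. Hook it within 30 mm of this point.
- mark_point (a point): Red mark: a red band 10 mm wide painted round the rail, with a red stripe under it across the base. This point is on the rail's axis at the band's middle, 125 to 205 mm from hook_zone along the rail. Axes as for hook_zone. It is only paint and the robot cannot move it.
- rack: The whole rail rack, fixed, at the robot's left: a level steel rail 12 mm in diameter on two 16 mm posts 330 mm apart (tops 148 mm above the bench), on a plywood base 70 by 370 by 12 mm. Origin at the middle of the base's underside, y along the rail.
- caliper_grip (a point): Point inside the slider of the blue caliper, midway between the faces to grip, about 10 mm from the centre of mass; starts about 108 mm above the bench. Axes: x along the beam to its tail, y across the thickness, z away from the jaws' tips (z points up when it is level with jaws down). Slider 58 mm (x -24 to +34) by 16 mm thick (y) by 32 mm (z).
- caliper: The whole caliper, loose, 110 g, one rigid piece; origin and axes as for caliper_grip. Beam 20 by 8 mm thick, x from -42 (head) to +130 mm (tail end); jaws 8 mm thick, x -42 to -20, reaching to z -50; head up to z +16. At the start the beam slopes 37 to 40 degrees down to its tail, head nearer the robot, its last 70 mm in the stand.
- stand_mouth (a point): Middle of the mouth of the caliper's slanted tube. Its frame has z up and x level; the tube, 23 by 11.5 mm inside and 70 mm deep, runs from here towards +x, 40 degrees below level (away from the robot), so the way out is towards -x and up. The caliper's grip point starts 60 mm up the slope from here and must be over 130 mm away before the tail is out.
- stand: The whole caliper stand, fixed, at the robot's right: black plastic tube 22 mm wide outside on a base 130 by 75 by 8 mm. Origin at the middle of the base's underside.
- tweezers_a: Bystander: steel tweezers 120 mm long, 6 mm high, lying on the folded green soldering mat (110 by 160 by 10 mm, fixed) at the robot's left.
- tweezers_b: Bystander: second steel tweezers, like the first, beside them on the mat.
- palette: Bystander: white ceramic palette, 90 mm diameter, 16 mm high; origin under its centre.
- spool_holder: Bystander: black nylon spool holder, foot 80 mm in diameter, post 24 mm, 75 mm high; origin under its centre.
- flux: Bystander: amber bottle 44 mm in diameter, 85 mm high; origin under its centre.
Things that resemble listed ones, but are neither listed nor needed, are in the scene too. Of the things shaped like the caliper, the blue one is meant.

How it is judged (in metres and radians):
On the way, in this order (a step that is already met when the one before it is completed fails the run):
1. the tag sits on the rail at its green end (saddle within 30 mm of the green band's middle along the rail and no more than 6 mm above resting) (z of tag_saddle in the frame of hook_zone between 0.002 and 0.012 m and x of tag_saddle in the frame of hook_zone between -0.014 and 0.014 m and y of tag_saddle in the frame of hook_zone between -0.03 and 0.03 m), for 0.2 s.
2. the tag hangs on the rail, let go, within 10 mm of the red mark (z of tag_saddle in the frame of hook_zone between 0.002 and 0.012 m and x of tag_saddle in the frame of hook_zone between -0.014 and 0.014 m and y of tag_saddle in the frame of mark_point between -0.01 and 0.01 m and contact force between the fingers and tag below 0.05 N), for 0.2 s.
3. the caliper is drawn out of its stand (grip point over 125 mm from the mouth) (distance between caliper_grip and stand_mouth above 0.125 m), for 0.1 s.
At the end, for the whole second after the job is handed in: The tag hangs at rest on the rail, let go, its middle within 10 mm of the red mark along the rail; the caliper is held still in the fingers, its grip point over 190 mm above the bench, level with the jaws down within 12 degrees (0.21 rad), touching neither stand, rack nor tag (all of step 2 and linear speed of each of tag, caliper below 0.03 m/s and angle between caliper_grip's own z axis and vertical below 0.21 rad and height (world z) of caliper_grip above 0.19 m and contact force between the fingers and caliper above 0.5 N and contact force between caliper and stand below 0.05 N and contact force between caliper and rack below 0.05 N and contact force between caliper and tag below 0.05 N); the arm keeps its last pose, push and grip.
It fails at once if the tag is lifted off (over 12 mm) or put on the rail away from the green end (y of tag_saddle in the frame of hook_zone between 0.05 and 0.26 m and x of tag_saddle in the frame of hook_zone between -0.012 and 0.012 m and z of tag_saddle in the frame of hook_zone between 0.018 and 0.045 m).
It fails at once if a bystander (tweezers, palette, spool holder or bottle) is pushed over 40 mm from its place (distance of any of tweezers_a, tweezers_b, palette, spool_holder, flux from where it was at the start of the episode above 0.04 m).
It also fails if it takes over 70 s, if anything falls off the work surface, if the arm or the gripper's body presses on something with over 40 N, if the wrist force passes 120 N, or if a joint passes its speed limit or range.

## Working session

There is one attempt and no reset: what is moved stays moved. The work goes in short steps, each a Python script; the robot and the scene stay as the last script left them, time stands still between calls to the robot, and variables do not carry over. Pictures are saved under pics/ and viewed, and the job is handed in when it is done.

```bash
ls; mkdir -p pics
python3 - <<'E'
from rig import bot
import cv2,numpy as np,pickle
s=bot.read_state();print(s)
for n in("scene","top"):
    c=bot.read_camera(n);pickle.dump(c,open(f'{n}0.pkl','wb'))
    print(n,{k:v for k,v in c.items() if k not in('image','depth')})
    cv2.imwrite(f'pics/{n}0.png',c['image'])
E
```

```text
pics
{'clock': 0.0, 'joint_positions': array([ 1.17340105e+00,  3.00494816e-01,  1.52159264e+00,  2.87567830e-07,
        1.32067972e+00, -6.66140953e-02]), 'qvel': array([-0.00098596, -0.00057063,  0.00160678,  0.00137129, -0.00079773,
       -0.00077329]), 'effort': array([ 1.29331554e-03, -5.43487787e+01, -3.61800671e+01, -5.60995670e-05,
        4.05126149e-03,  1.36413547e-06]), 'ee_pos': array([178.55851403, 519.98602156, 249.70339514]), 'tool_rot': array([-0.57527761,  0.57571395,  0.41050484, -0.4112115 ]), 'ft_force': array([ 0.50849489, -0.11095652, -0.80075253]), 'moment': array([-0.00947589,  0.00307429, -0.02282586]), 'grip_width': 85.83083313917915}
scene {'fovy': 48.85880867027148, 'cx': 280.8452220694834, 'cy': 211.92253872044628, 'k1': 0.011132700475267258, 'eye': array([1318.70679158,  619.54111546,  915.5212393 ]), 'attitude': array([-0.18123263,  0.38311583,  0.82048258, -0.3836474 ])}
top {'fovy': 49.26465688158939, 'cx': 283.62311599144607, 'cy': 207.03691622761346, 'k1': -0.09969570406258263, 'eye': array([ 306.4021224 ,    4.83565917, 1342.06201821]), 'attitude': array([ 0.0702634 , -0.68140957,  0.72424394, -0.07883384])}
```

View pics/scene0.png

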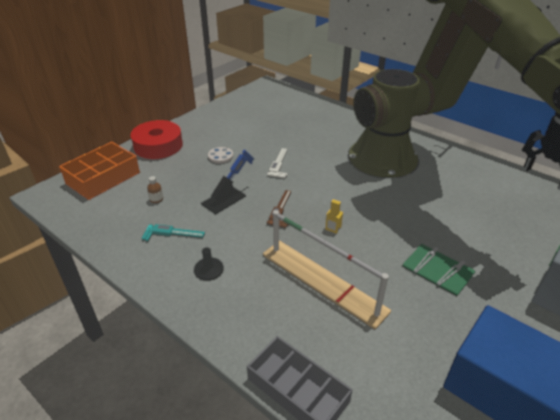

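View pics/top0.png

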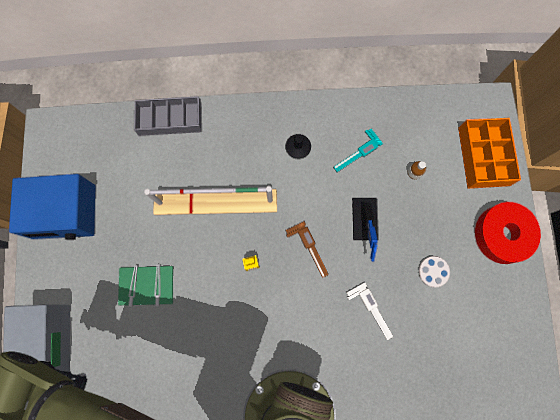

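The top view shows the rack near (215,200), the tag at (251,262), and the blue caliper with its stand at (367,228). The scene view shows the tag at (335,216). Next I'll enlarge crops and build the depth helpers.

```bash
cat > h.py <<'E'
import numpy as np,cv2,pickle
from scipy.spatial.transform import Rotation as R
def rot(q): q=np.asarray(q);return R.from_quat([q[1],q[2],q[3],q[0]])
def quat(r): x=r.as_quat();return np.array([x[3],x[0],x[1],x[2]])
def cal(c):
    f=c['image'].shape[0]/2/np.tan(np.radians(c['fovy'])/2)
    return np.array([[f,0,c['cx']],[0,f,c['cy']],[0,0,1]]),np.array([c['k1'],0,0,0])
def rays(c,px):
    K,d=cal(c);p=cv2.undistortPoints(np.asarray(px,float).reshape(-1,1,2),K,d).reshape(-1,2)
    return np.c_[p,np.ones(len(p))]
def atz(c,px,z):
    w=rot(c['attitude']).apply(rays(c,px));return c['eye']+w*((z-c['eye'][2])/w[:,2])[:,None]
def proj(c,P):
    K,d=cal(c);q=rot(c['attitude']).inv().apply(np.atleast_2d(P)-c['eye'])
    return cv2.projectPoints(q,np.zeros(3),np.zeros(3),K,d)[0].reshape(-1,2)
def cloud(c):
    h,w=c['depth'].shape;v,u=np.mgrid[:h,:w]
    r=rays(c,np.c_[u.ravel(),v.ravel()])*c['depth'].reshape(-1,1)
    P=rot(c['attitude']).apply(r)+c['eye'];P[c['depth'].ravel()==0]=np.nan
    return P.reshape(h,w,3)
def crop(c,x0,y0,x1,y1,k,fn,pts=None):
    im=cv2.resize(c['image'][y0:y1,x0:x1],None,fx=k,fy=k,interpolation=cv2.INTER_CUBIC)
    for x in range(-(-x0//10)*10,x1,10):
        cv2.putText(im,str(x),((x-x0)*k,10),0,.35,(255,255,255),1);cv2.line(im,((x-x0)*k+k//2,12),((x-x0)*k+k//2,18),(255,255,255),1)
    for y in range(-(-y0//10)*10,y1,10):
        cv2.putText(im,str(y),(0,(y-y0)*k+k//2+4),0,.35,(255,255,255),1)
    if pts is not None:
        for p in pts: cv2.circle(im,(int((p[0]-x0+.5)*k),int((p[1]-y0+.5)*k)),2,(255,0,255),-1)
    cv2.imwrite(fn,im)
def load(n): return pickle.load(open(n+'0.pkl','rb'))
E
python3 - <<'E'
from h import *
t=load('top');s=load('scene')
crop(t,140,175,290,280,5,'pics/t1.png'); crop(t,330,185,400,285,6,'pics/t2.png')
crop(s,255,185,395,325,4,'pics/s1.png'); crop(s,190,140,270,215,8,'pics/s2.png')
for c in(t,s):
    P=cloud(c);hsv=cv2.cvtColor(c['image'],cv2.COLOR_BGR2HSV)
    for nm,lo,hi in(('yellow',(22,150,80),(32,255,255)),('blue',(105,130,60),(125,255,255)),('red',(0,150,60),(5,255,255)),('green',(50,80,30),(85,255,255))):
        m=cv2.inRange(hsv,lo,hi);n,l,st,ce=cv2.connectedComponentsWithStats(m)
        for i in range(1,n):
            if st[i,4]>8:
                q=P[l==i];print(nm,st[i,4],ce[i].round(1),np.nanmin(q,0).round(),np.nanmax(q,0).round(),np.nanmedian(q,0).round(1))
E
```

```text
yellow 168 [250.2 262.4] [411.  63.   5.] [448. 104. 108.] [425.6  81.9  63.6]
blue 4872 [ 52.2 205.7] [ 535.  547. -553.] [ 916. 1162.  138.] [610.9 624.6 129.3]
blue 220 [372.4 239.3] [ 410. -270.   -5.] [ 526. -246.  147.] [ 463.7 -252.3  117.1]
blue 18 [431.1 261.9] [ 393. -447.   12.] [ 406. -433.   21.] [ 400.1 -440.3   16.9]
blue 19 [443.6 272.7] [ 359. -481.   13.] [ 372. -465.   20.] [ 365.9 -474.9   15.5]
blue 21 [428.7 278.2] [ 345. -437.   10.] [ 360. -422.   20.] [ 353.9 -427.6   17.2]
red 13 [181.  190.7] [618. 253.  -3.] [669. 291. 149.] [623.2 256.3 145.6]
red 14 [190.7 196.5] [629. 252.   9.] [648. 258.  18.] [640.1 254.6  12.4]
red 2966 [508.1 232.8] [  379. -1260.  -757.] [ 601. -586.   68.] [ 465.  -668.8   58.8]
green 88 [246.5 189.5] [611.  51. 140.] [624. 108. 150.] [616.7  79.2 145.6]
green 446 [124.4 284.2] [333. 429.  -2.] [442. 477.  18.] [393.2 456.3  10.3]
green 726 [144.8 285.8] [330. 364.   1.] [438. 432.  21.] [381.9 395.3  10.3]
green 475 [166.2 284.6] [330. 314.   0.] [438. 356.  20.] [382.1 332.7  10.2]
green 28 [132.5 286.4] [358. 427.   6.] [415. 
[... 664 characters left out ...]
  -657.] [197. 486. 404.] [-1672.8   -24.5  -496.9]
blue 43 [537.9 144.1] [-1693.   228.  -654.] [183. 488. 334.] [-1666.6   249.4  -624.3]
blue 30 [236.4 162. ] [ 467. -256.  102.] [ 502. -246.  133.] [ 484.5 -252.8  117.3]
blue 9447 [507.9 369.8] [545. 553.   7.] [705. 744. 135.] [676.  641.  128.2]
red 1424 [154.2 137.4] [  -50. -1340.  -339.] [ 563. -587.   66.] [ 497.5 -656.3   58.8]
red 25 [343.8 294.3] [598. 253.  10.] [655. 259.  17.] [630.1 255.8  12.5]
green 265 [415.9 257.3] [337. 318.   6.] [441. 346.  16.] [393.8 333.   10.6]
green 562 [436.3 267.6] [334. 363.   0.] [442. 423.  16.] [392.  392.6   9.5]
green 436 [457.9 280.2] [332. 428.   4.] [444. 474.  14.] [399.3 455.5   8.6]
```

View pics/t1.png

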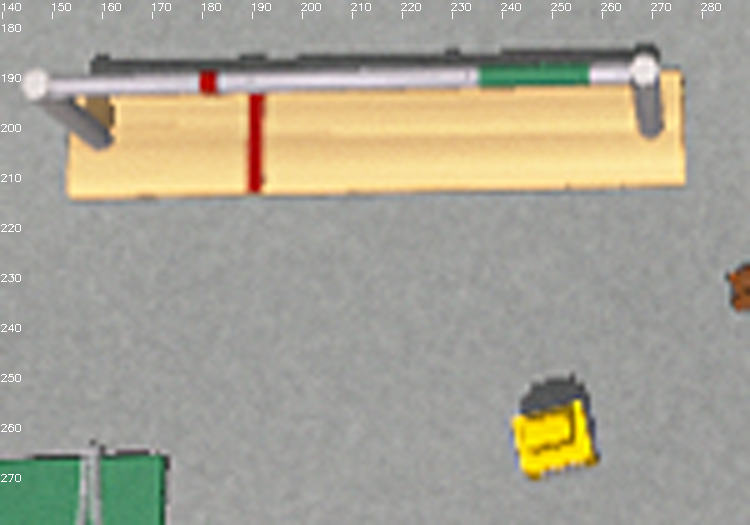

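View pics/t2.png

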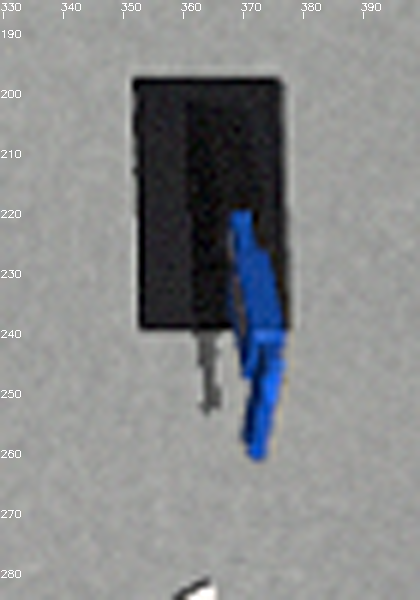

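View pics/s1.png

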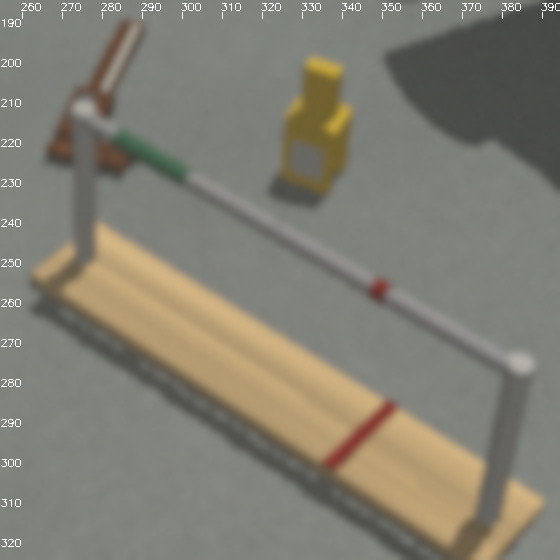

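View pics/s2.png

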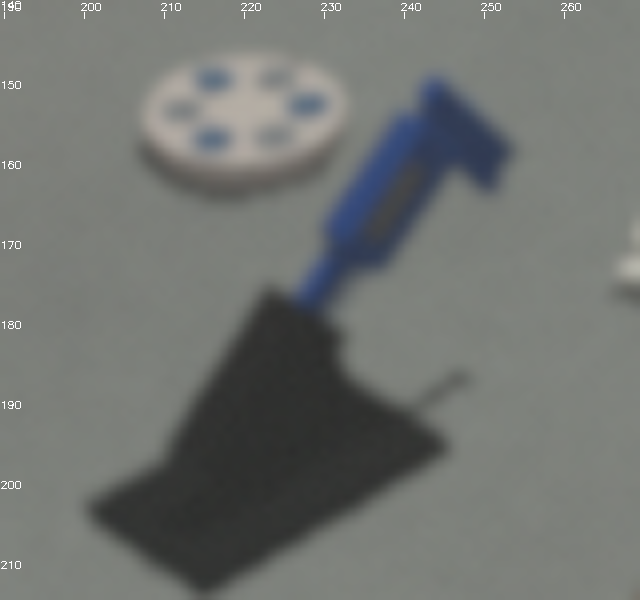

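```bash
cat > fit.py <<'E'
from h import *
from scipy.optimize import minimize,least_squares
def box(x0,x1,y0,y1,z0,z1): return np.array([[x,y,z] for x in(x0,x1) for y in(y0,y1) for z in(z0,z1)],float)
TAG=[box(-7,7,-13,13,61,103),box(-16,16,-20,20,55,61),box(-16,-11,-20,20,0,55),box(11,16,-20,20,0,55)]
def render(c,boxes,T,win,k=8):
    x0,y0,x1,y1=win;m=np.zeros(((y1-y0)*k,(x1-x0)*k),np.uint8)
    for b in boxes:
        p=proj(c,T(b));h=cv2.convexHull(((p+.5-[x0,y0])*k).astype(np.float32))
        cv2.fillConvexPoly(m,np.round(h*16).astype(np.int32),255,shift=4)
    return cv2.resize(m,(x1-x0,y1-y0),interpolation=cv2.INTER_AREA)/255.
def soft(c,win,fg,bg,blur=0):
    x0,y0,x1,y1=win;return c['image'][y0:y1,x0:x1].astype(float)
def sat(c,win,lo,hi,hue):
    x0,y0,x1,y1=win;h=cv2.cvtColor(c['image'],cv2.COLOR_BGR2HSV)[y0:y1,x0:x1].astype(float)
    a=np.clip((h[...,1]-lo)/(hi-lo),0,1);return a*((h[...,0]>=hue[0])&(h[...,0]<=hue[1]))
E
python3 - <<'E'
from fit import *
t=load('top');s=load('scene')
def tri(a,b):
    o=[];d=[]
    for c,p in((t,a),(s,b)): o.append(c['eye']);w=rot(c['attitude']).apply(rays(c,[p]))[0];d.append(w/np.linalg.norm(w))
    A=sum(np.eye(3)-np.outer(x,x) for x in d);b=sum((np.eye(3)-np.outer(x,x))@y for x,y in zip(d,o));p=np.linalg.solve(A,b)
    return p.round(1),np.linalg.norm(np.cross(d[0],p-o[0])).round(1)
for n,a,b in(('R',(266.8,188),(274.5,211)),('L',(146.6,189.2),(384.3,275)),('red',(180.6,190.6),(348,256)),('green',(246.3,189.3),(291,223.5))):
    print(n,tri(a,b),atz(t,[a],144)[0].round(1),atz(s,[b],144)[0].round(1))
W=[(235,245,270,275),(318,190,355,240)]
M=[sat(t,W[0],60,140,(18,38)),sat(s,W[1],50,120,(15,38))]
def cost(p,rep=None):
    T=lambda b:R.from_euler('z',p[2]).apply(b)+[p[0],p[1],0];e=0
    for i,(c,w,m) in enumerate(zip((t,s),W,M)):
        r=render(c,TAG,T,w)
        if i: r=cv2.GaussianBlur(r,(0,0),.7)
        e+=((r-m)**2).sum()
    return e
best=[]
for y in np.radians(range(0,180,15)):
    r=minimize(cost,[428,82,y],method='Nelder-Mead',options=dict(initial_simplex=[[428,82,y],[438,82,y],[428,92,y],[428,82,y+.2]]));best.append((r.fun,*r.x[:2],np.degrees(r.x[2])))
best.sort();print(np.array(best[:5]).round(1))
p=best[0][1:];T=lambda b:R.from_euler('z',np.radians(p[2])).apply(b)+[p[0],p[1],0]
pts=lambda c:np.vstack([proj(c,T(b)) for b in TAG])
crop(t,230,240,280,280,12,'pics/t3.png',pts(t));crop(s,310,185,360,245,10,'pics/s3.png',pts(s))
for c in (t,s):
  crop(c,*((t is c) and (140,175,290,275) or (255,185,395,325)),4,'pics/m%d.png'%(c is t))
E
```

```text
R (array([618.3,  21.4, 150.8]), np.float64(3.5)) [618.   24.4 144. ] [613.5  12.9 144. ]
L (array([632.6, 349.2, 151.1]), np.float64(0.3)) [634.7 351.1 144. ] [626.1 347.  144. ]
red (array([626.7, 254.7, 144.3]), np.float64(3.5)) [625.  257.8 144. ] [628.3 251.5 144. ]
green (array([620.2,  77.5, 140.9]), np.float64(3.0)) [617.7  79.8 144. ] [624.4  77.  144. ]
[[ 89.2 430.8  84.   13.1]
 [ 89.4 430.9  84.1 192.9]
 [ 89.4 431.   84.   13. ]
 [ 89.4 430.8  84.1  12.3]
 [ 89.5 430.9  84.   12.9]]
```

Run:
```python
from h import *
t=load('top');s=load('scene')
# edges of base/stand in top: stand base corners
crop(t,345,190,385,265,8,'pics/t4.png')
P=cloud(t)
print('stand base corners z=8',atz(t,[(352,197.5),(376.5,197.5),(353,239),(378,239)],8).round(1))
P2=cloud(s)
for c,Q in((t,P),(s,P2)):
    hsv=cv2.cvtColor(c['image'],cv2.COLOR_BGR2HSV);m=cv2.inRange(hsv,(105,100,40),(125,255,255))>0
    q=Q[m&(Q[...,0]>380)&(Q[...,0]<560)&(abs(Q[...,1]+255)<25)&(Q[...,2]>40)];q=q[np.argsort(q[:,0])];print(len(q));print(q[::12].round())
```

```text
stand base corners z=8 [[ 608.7 -227.     8. ]
 [ 604.3 -301.1    8. ]
 [ 483.4 -218.4    8. ]
 [ 478.7 -292.5    8. ]]
229
[[ 410. -252.  102.]
 [ 419. -249.   96.]
 [ 427. -252.  124.]
 [ 432. -249.  128.]
 [ 439. -257.  134.]
 [ 445. -248.  112.]
 [ 449. -251.  142.]
 [ 454. -249.  124.]
 [ 458. -254.  130.]
 [ 463. -259.  133.]
 [ 467. -249.  130.]
 [ 472. -262.  123.]
 [ 478. -263.  121.]
 [ 482. -256.  118.]
 [ 488. -260.  113.]
 [ 493. -249.  103.]
 [ 498. -251.  108.]
 [ 508. -255.   81.]
 [ 517. -254.   74.]
 [ 526. -255.   75.]]
134
[[ 423. -253.   98.]
 [ 435. -250.  108.]
 [ 443. -250.  120.]
 [ 449. -248.  124.]
 [ 459. -249.  117.]
 [ 467. -248.  125.]
 [ 476. -249.  126.]
 [ 485. -250.  115.]
 [ 494. -254.  107.]
 [ 500. -254.   95.]
 [ 506. -256.  104.]
 [ 519. -258.   81.]]
```

Run:
```python
from fit import *
t=load('top');s=load('scene')
obs={'R':((268.4,188.5),(275.5,211.2)),'L':((146.7,191.5),(384.3,275.2)),'red':((181.1,190.9),(349.5,257)),'green':((246.4,189.5),(292.5,223.2))}
for n,(a,b) in obs.items():
    z=148 if n in'RL' else 143
    print(n,atz(t,[a],z)[0].round(1),atz(s,[b],z)[0].round(1))
# base corners top view z=12 
a=[(154,213.5),(276,211),(275.5,187.5)]
print('base T',atz(t,a,12).round(1)); print('base S',atz(s,[(262,254.5),(279,240.5),(391,310.5)],12).round(1))
# stripe: top mid (190.5,~) both views
print('stripe T',atz(t,[(190.7,193.5),(190.3,212.5)],12).round(1),'S',atz(s,[(352,285.5),(337,301.5)],12).round(1))
# rack fit: x,y,yaw, mark offset, camera offset per camera
def model(p):
    r=R.from_euler('z',p[2]);f=lambda v:r.apply(v)+[p[0],p[1],0]
    return {'R':f([0,-165,148]),'L':f([0,165,148]),'red':f([0,-105+p[3],144]),'green':f([0,-105,144])}
def res(p):
    m=model(p);e=[]
    for n,(a,b) in obs.items(): e+=list(proj(t,m[n])[0]-a)+list(proj(s,m[n])[0]-b)
    return e
f=least_squares(res,[625,185,.04,178]);print(f.x,np.round(f.fun,2))
```

```text
R [615.3  20.1 148. ] [616.1  18.5 148. ]
L [627.2 349.6 148. ] [630.2 348.7 148. ]
red [624.3 256.7 143. ] [627.9 255.6 143. ]
green [617.4  79.6 143. ] [620.1  78.5 143. ]
base T [[5.946e+02 3.666e+02 1.200e+01]
 [5.804e+02 3.100e+00 1.200e+01]
 [6.523e+02 4.000e-01 1.200e+01]]
base S [[657.6   4.3  12. ]
 [584.6   4.1  12. ]
 [598.9 371.7  12. ]]
stripe T [[649.2 255.3  12. ]
 [591.2 257.6  12. ]] S [[592.6 255.3  12. ]
 [660.5 255.4  12. ]]
[ 6.22692037e+02  1.84082508e+02 -3.92710684e-02  1.76837848e+02] [ 0.3  -0.35  0.18  0.12  0.24 -0.73  0.34 -0.2   0.22 -0.53  0.71 -0.81
  0.12 -0.52  0.6  -0.49]
```

View pics/t3.png

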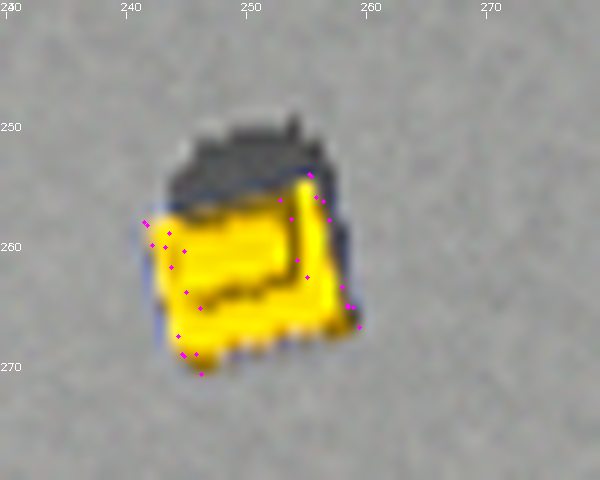

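View pics/s3.png

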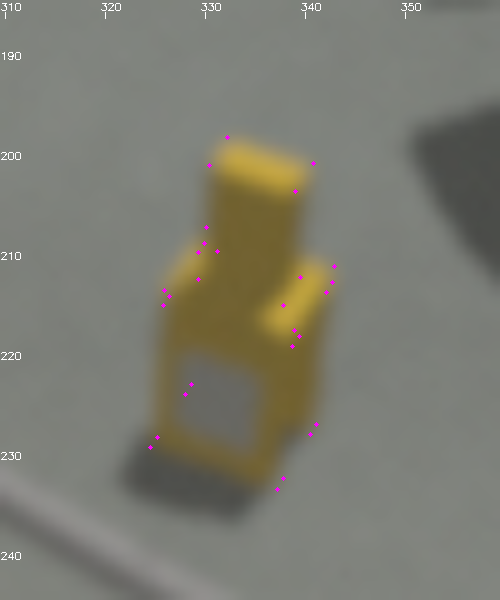

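View pics/t4.png

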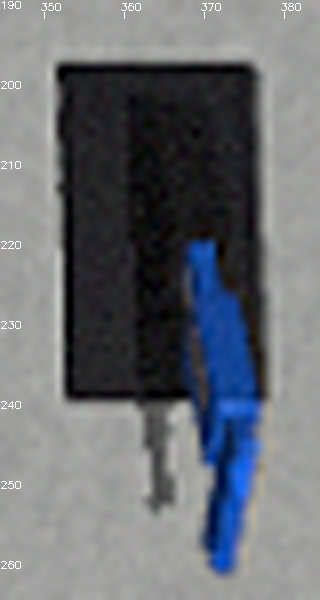

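The top crop shows the tab long along world y (yaw ≈13°) at (244–254, 258–264), and the model fit agrees. The rack fit residuals are below 1 px, giving hook at about (618.6, 79.2) and mark at about (625.5, 255.9). Next I'll grasp the tag.

```bash
cat >> h.py <<'E'
def down(yaw): # tool x at yaw, y down
    x=np.array([np.cos(yaw),np.sin(yaw),0]);y=np.array([0,0,-1.]);return quat(R.from_matrix(np.c_[x,y,np.cross(x,y)]))
def st(bot,n=''):
    s=bot.read_state();print(n,'t%.2f'%s['clock'],'p',s['ee_pos'].round(1),'F',s['ft_force'].round(1),'w%.1f'%s['grip_width'],'J',s['joint_positions'].round(2));return s
def snap(bot,n,tag):
    c=bot.read_camera(n);pickle.dump(c,open(n+tag+'.pkl','wb'));return c
E
python3 - <<'E'
from h import *
from rig import bot
for y in (13,193):
  for z in(88,): print(y,bot.ik([430.8,84,z],down(np.radians(y))))
for y in (-2.25,177.75): print(bot.ik([618.6,79.2,260],down(np.radians(y))),bot.ik([625.5,255.9,179],down(np.radians(y))))
q=bot.ik([430.8,84,88],down(np.radians(13)))
E
```

```text
13 [ 1.09085096e-01  2.79537076e-01  1.97731703e+00 -4.44089210e-16
  8.84738542e-01 -1.17807706e-01]
193 None
[ 6.86177214e-02  4.59965276e-01  1.27966220e+00 -4.44089210e-16
  1.40196517e+00  1.07887630e-01] [ 3.34154595e-01  6.40742654e-01  1.19454112e+00 -4.44089210e-16
  1.30630888e+00  3.73424503e-01]
None None
```

Run:
```python
from h import *
from rig import bot
q=down(np.radians(13))
bot.move_to([430.8,84,170],q);st(bot)
bot.servo_line([430.8,84,88],speed=120)
st(bot,'down')
bot.move_gripper(8,30);st(bot,'grip')
c=snap(bot,'scene','1');crop(c,290,150,390,250,6,'pics/s4.png')
c=snap(bot,'top','1')
```

```text
t1.95 p [430.9  84.6 170.1] F [ 0.1 -0.2 -0. ] w85.3 J [ 0.11  0.14  1.91  0.    1.08 -0.12]
down t2.78 p [431.1  84.2  88.5] F [0.7 0.5 0.5] w85.5 J [ 0.11  0.28  1.98  0.    0.89 -0.12]
grip t3.43 p [430.9  84.   88.1] F [-0.7  1.   2.1] w13.7 J [ 0.11  0.28  1.98 -0.    0.88 -0.12]
```

View pics/s4.png

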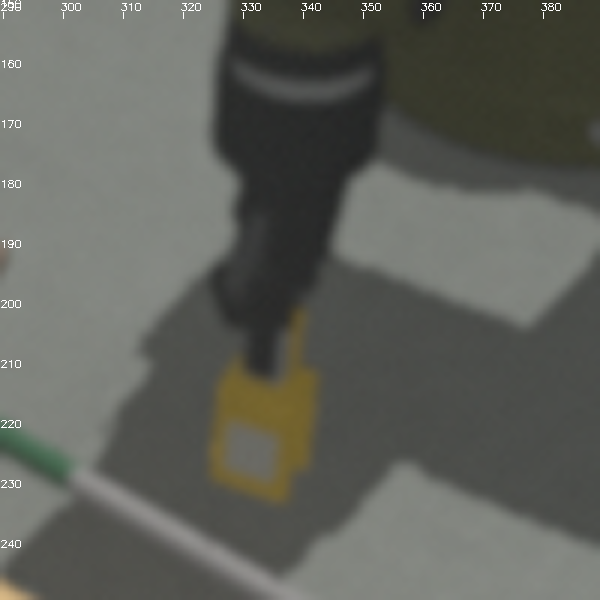

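The scene crop shows the pads closed on the tab at (333,208) with 13.7 mm opening, so the grasp is good, maybe 2 mm off along y. I'll lift it and carry it above the green end.

Run:
```python
from h import *
from rig import bot
q=down(np.radians(-2.25))
bot.servo_line([430.8,84,260],speed=150)
bot.servo_line([618.6,79.2,260],q,speed=120);st(bot,'above')
c=snap(bot,'scene','2');crop(c,240,140,390,260,5,'pics/s5.png')
c=snap(bot,'top','2');crop(c,200,150,290,230,7,'pics/t5.png')
```

```text
above t6.55 p [618.4  79.2 260.2] F [ 0.2  0.5 -0.8] w13.4 J [ 0.07  0.46  1.28 -0.    1.4   0.11]
```

View pics/s5.png

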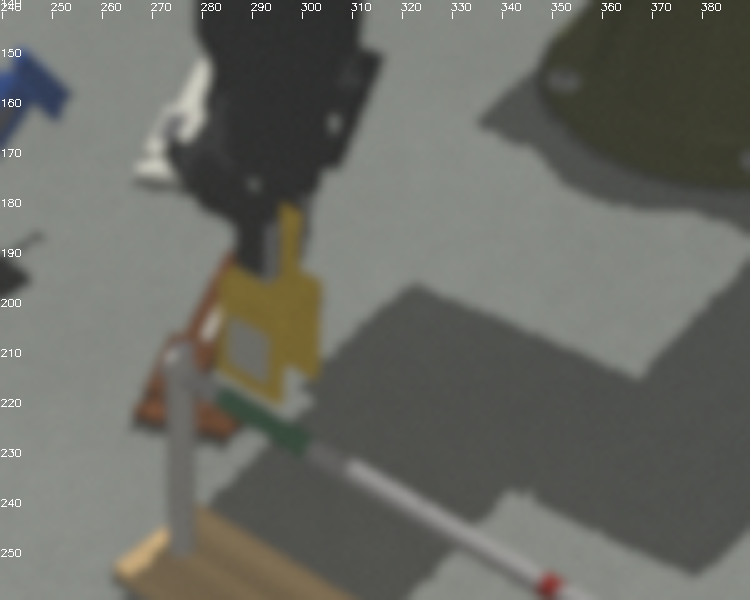

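View pics/t5.png

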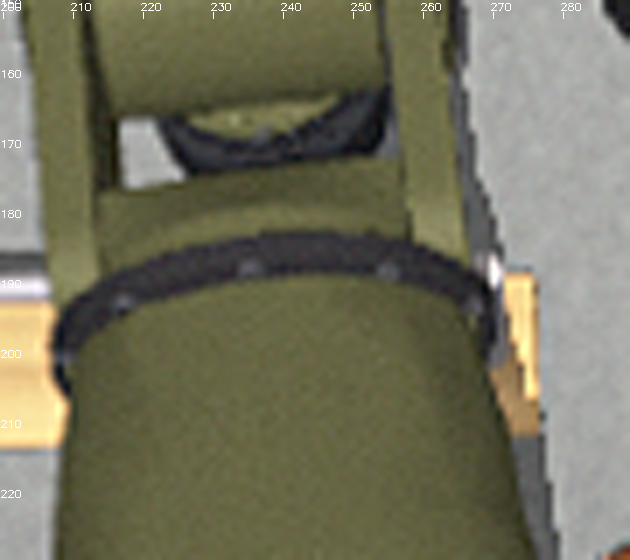

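Run:
```python
from fit import *
c=pickle.load(open('scene2.pkl','rb'))
W=(276,172,312,226);M=sat(c,W,50,120,(15,38))
lab=np.zeros_like(M)
ex=np.ones_like(M);ex[:,:]=1
def cost(p):
    T=lambda b:R.from_euler('z',p[2]).apply(b)+[p[0],p[1],172.1]
    r=cv2.GaussianBlur(render(c,TAG,T,W),(0,0),.7)
    m=M.copy();ys,xs=np.mgrid[W[1]:W[3],W[0]:W[2]]
    w=np.ones_like(m);w[(ys<197)]=0; w[(xs>283)&(xs<294)&(ys>200)&(ys<217)]=0
    return (w*(r-m)**2).sum()
for dy in(-2,0,2,4,6): print(dy,cost([618.4,79.2+dy,-.039]))
r=minimize(cost,[618.4,80,-.039],method='Nelder-Mead',options=dict(initial_simplex=[[618,80,-.04],[622,80,-.04],[618,86,-.04],[618,80,.04]]));print(r.x,r.fun)
p=[618.4,79.2,-.039]
T=lambda b:R.from_euler('z',p[2]).apply(b)+[p[0],p[1],172.1]
crop(c,270,170,320,235,11,'pics/s6.png',np.vstack([proj(c,T(b)) for b in TAG]+[proj(c,[618.6,79.2,140]),proj(c,[625.5,255.9,140])]))
```

```text
-2 8.181497611441161
0 18.12024472577673
2 37.377167756055556
4 59.41745923042302
6 80.79575732344935
[ 6.17248220e+02  7.61576846e+01 -5.65235344e-02] 7.0833407089337985
```

View pics/s6.png

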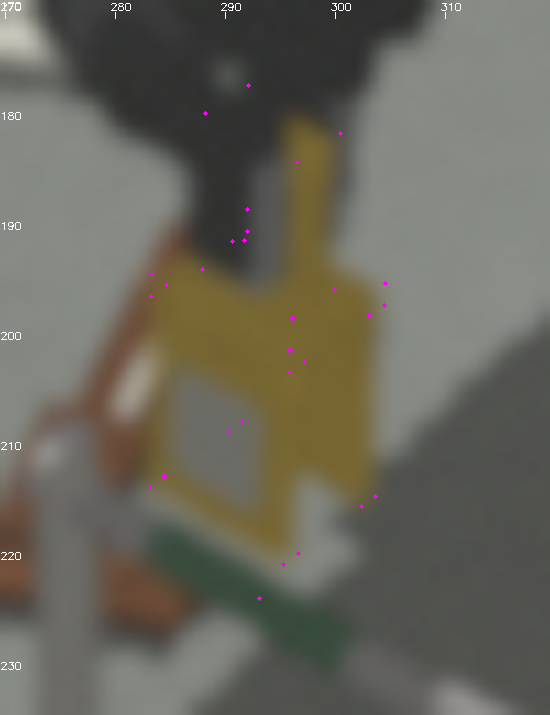

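The overlay agrees with the tag to within about 1 px, though the tag sits about 2–3 mm toward −y. It is poised over the green band. I'll descend with a force stop.

Run:
```python
from h import *
from rig import bot
bot.servo_line([619.5,79.2,250],speed=60);st(bot)
print(bot.servo_line([619.5,79.2,195],speed=50,until_force=5));st(bot)
c=snap(bot,'scene','3');crop(c,255,170,335,250,7,'pics/s7.png')
```

```text
t6.97 p [619.3  79.2 249.3] F [ 0.1 -0.1 -1.2] w13.8 J [0.07 0.47 1.29 0.   1.38 0.11]
False
 t8.22 p [619.6  79.2 195.4] F [-0.7  0.4 -0.7] w13.9 J [ 0.07  0.51  1.36 -0.    1.27  0.11]
```

View pics/s7.png

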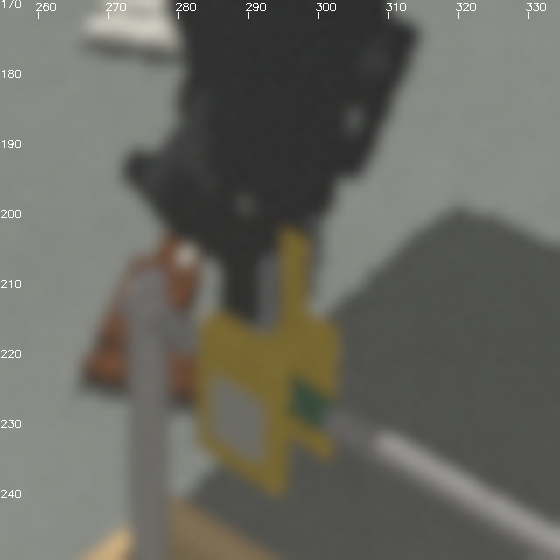

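The rail (green patch at (298,227)) is between the legs, with clearance on both sides. I'll lower to contact.

Run:
```python
from h import *
from rig import bot
print(bot.servo_line([619.5,79.2,172],speed=20,until_force=4));st(bot)
bot.dwell(.4);st(bot)
c=snap(bot,'scene','4');crop(c,255,170,335,250,7,'pics/s8.png')
```

```text
True
 t9.06 p [619.6  79.2 179.1] F [-1.1  0.3  4.7] w13.7 J [0.07 0.53 1.37 0.   1.24 0.11]
 t9.46 p [619.5  79.2 179. ] F [-0.8  0.8  5.6] w13.8 J [0.07 0.53 1.37 0.   1.24 0.11]
```

View pics/s8.png

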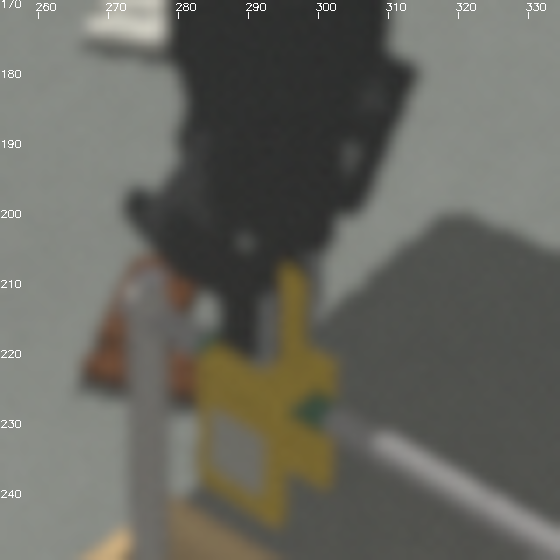

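Run:
```python
from h import *
from rig import bot
x=lambda y:619.5+(y-79.2)*.0393
for y in(130,200,257.5):
    bot.servo_line([x(y),y,179],speed=60);st(bot)
c=snap(bot,'scene','5');crop(c,300,190,400,300,6,'pics/s9.png')
```

```text
t10.51 p [621.5 131.1 179.1] F [0.1 2.  5. ] w13.7 J [0.15 0.55 1.34 0.   1.26 0.19]
 t11.82 p [624.3 200.1 179. ] F [ 0.1 -1.5  5.2] w13.9 J [0.25 0.6  1.27 0.   1.28 0.29]
 t12.93 p [626.5 257.7 179.1] F [-0.6  0.6  4.1] w14.1 J [0.34 0.65 1.19 0.   1.31 0.38]
```

View pics/s9.png

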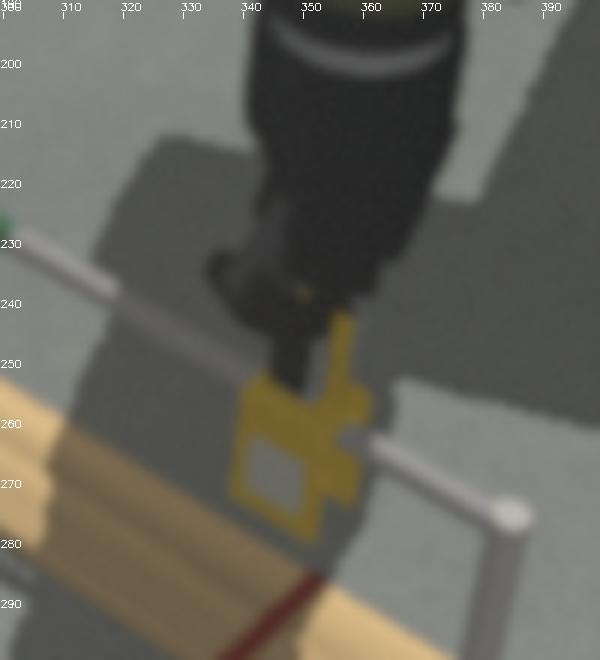

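Run:
```python
from fit import *
c=pickle.load(open('scene5.pkl','rb'))
W=(332,235,370,286);M=sat(c,W,50,120,(15,38))
ys,xs=np.mgrid[W[1]:W[3],W[0]:W[2]]
w=np.ones_like(M);w[ys<257]=0;w[(xs>339)&(xs<352)&(ys>260)&(ys<277)]=0;w[(ys+ .0*xs>279)&(xs<360)&(ys>281)]=0
def cost(p):
    T=lambda b:R.from_euler('z',p[2]).apply(b)+[p[0],p[1],91]
    return (w*(cv2.GaussianBlur(render(c,TAG,T,W),(0,0),.7)-M)**2).sum()
r=minimize(cost,[626,256,-.039],method='Nelder-Mead',options=dict(initial_simplex=[[626,256,-.04],[630,256,-.04],[626,262,-.04],[626,256,.04]]));print(r.x,r.fun)
print(atz(c,[(349.5,257)],144))
```

```text
[ 6.27216472e+02  2.56877111e+02 -2.51974088e-03] 35.77611112615955
[[628.80691497 256.04531537 144.        ]]
```

The tag fit gives y=256.9 against the mark at 256.0 in the same view, so it is centred within about 1 mm. I'll release it.

Run:
```python
from h import *
from rig import bot
bot.move_gripper(45);st(bot)
bot.dwell(.3)
p=bot.read_state()['ee_pos'];bot.servo_line([p[0],p[1],270],speed=120);st(bot)
bot.move_to([480,-150,330],down(-np.pi/2+.3)) if bot.ik([480,-150,330],down(-np.pi/2+.3)) is not None else print('noik')
st(bot)
c=snap(bot,'scene','6');crop(c,300,190,400,300,6,'pics/s10.png')
c=snap(bot,'top','6');crop(c,140,160,290,220,5,'pics/t10.png')
```

```text
t13.39 p [626.4 257.5 178.7] F [-0.4  0.4 -0.3] w44.5 J [0.34 0.65 1.19 0.   1.31 0.37]
 t14.60 p [626.3 257.4 269. ] F [-0.1 -0.2 -1.8] w45.0 J [0.34 0.59 1.07 0.   1.49 0.38]
 t16.21 p [ 480.4 -149.5  329.8] F [0.3 0.5 0.6] w44.8 J [-0.37  0.14  1.53  0.    1.47  0.89]
```

View pics/s10.png

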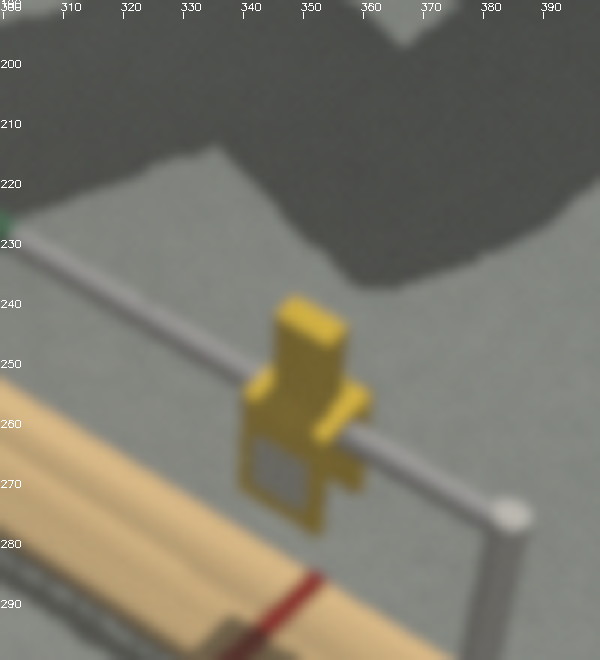

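View pics/t10.png

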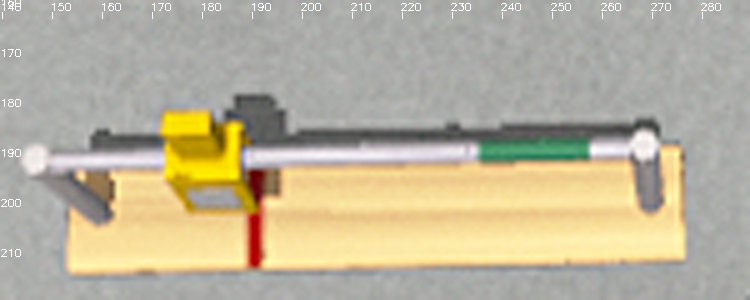

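The tag hangs on the rail in both views: the top view has its crown at x 172–188 with the mark at 181, and it is released. Now I'll fit the caliper pose from the initial images.

```bash
cat > cal.py <<'E'
from fit import *
CAL=[box(-42,66,-4,4,-10,10),box(-42,-20,-4,4,-50,16),box(-24,34,-8,8,-16,16)]
def calR(yaw,p,roll=0): return R.from_euler('ZYX',[yaw,p,roll])
E
python3 - <<'E'
from cal import *
t=load('top');s=load('scene')
W=[(352,208,390,268),(220,142,262,185)]
H=[cv2.cvtColor(c['image'],cv2.COLOR_BGR2HSV) for c in(t,s)]
M=[sat(t,W[0],70,150,(98,128)),sat(s,W[1],50,110,(98,128))]
ys,xs=np.mgrid[W[1][1]:W[1][3],W[1][0]:W[1][2]]
def wts(i):
    w=np.ones_like(M[i])
    if i: w[ys>174]=0; w[(xs>232)&(xs<244)&(ys>157)&(ys<171)]=0
    else:
        yy,xx=np.mgrid[W[0][1]:W[0][3],W[0][0]:W[0][2]];w[yy<222]=0;w[(xx>365)&(xx<371.5)&(yy<241)]=0
    return w
WT=[wts(0),wts(1)]
def cost(p,sel=(0,1)):
    r_=calR(p[3],p[4]);T=lambda b:r_.apply(b)+p[:3];e=0
    for i in sel:
        c=(t,s)[i];r=render(c,CAL,T,W[i])
        if i: r=cv2.GaussianBlur(r,(0,0),.7)
        e+=(WT[i]*(r-M[i])**2).sum()
    return e
p0=np.array([464,-253,108,np.radians(-4),np.radians(38.5)])
D=np.diag([6,6,6,.08,.06])
for sel in((0,1),(0,),(1,)):
    best=None
    for sg in(1,-1):
        r=minimize(cost,p0,args=(sel,),method='Nelder-Mead',options=dict(initial_simplex=np.vstack([p0,p0+sg*D]),maxiter=600))
        if best is None or r.fun<best.fun: best=r
    print(sel,best.x[:3].round(1),np.degrees(best.x[3:]).round(1),best.fun)
    if sel==(0,1): p=best.x
r_=calR(p[3],p[4]);T=lambda b:r_.apply(b)+p[:3]
for c,w,n in((t,W[0],'t11'),(s,W[1],'s11')):
    crop(c,*w,12,f'pics/{n}.png',np.vstack([proj(c,T(b)) for b in CAL]))
m=T(np.array([[60,0,0]]));print('mouth est',m)
# with depth: beam/slider side face; stand mouth
np.save('cal.npy',p)
E
```

```text
(0, 1) [ 472.4 -255.2  105.9] [-2.2 37.9] 63.94005114860148
(0,) [ 472.1 -254.1  110.8] [-2.4 37.5] 20.696620170126874
(1,) [ 467.2 -259.6  104.8] [ 5.  35.4] 35.626714119537354
mouth est [[ 519.73242975 -257.00796337   69.02232226]]
```

View pics/t11.png

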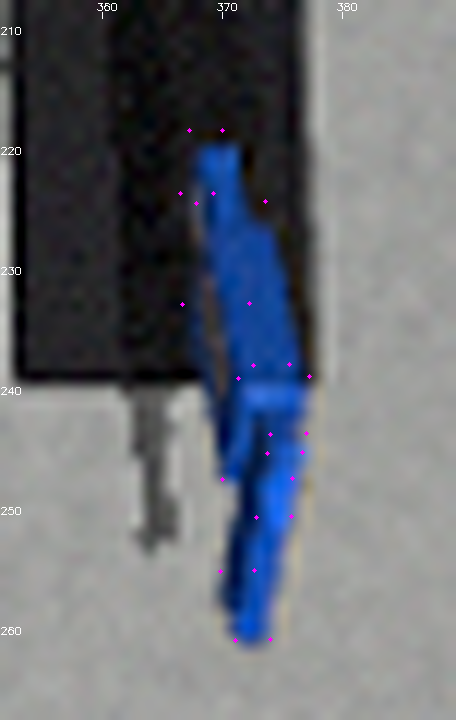

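View pics/s11.png

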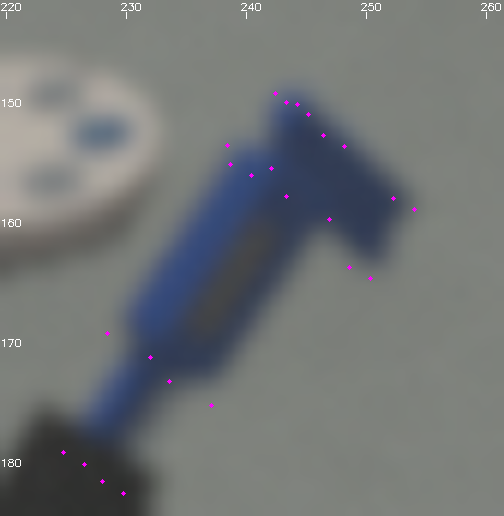

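```bash
cat > fit2.py <<'E'
from cal import *
import sys
t=load('top');s=load('scene')
W=[(352,208,390,268),(220,142,262,185)]
M=[sat(t,W[0],70,150,(98,128)),sat(s,W[1],50,110,(98,128))]
def grid(i): return np.mgrid[W[i][1]:W[i][3],W[i][0]:W[i][2]]
WT=[np.ones_like(M[0]),np.ones_like(M[1])]
yy,xx=grid(0);WT[0][yy<222]=0;WT[0][(xx>365)&(xx<371.5)&(yy<241)]=0
yy,xx=grid(1);WT[1][yy>174]=0;WT[1][(xx>232)&(xx<244)&(yy>157)&(yy<171)]=0
def parts(p,full=False):
    dz=p[10] if len(p)>10 else 0
    C=[CAL[0],CAL[1],CAL[2]+[0,0,dz]]
    r_=calR(p[3],p[4],p[5]);T=lambda b:r_.apply(b)+p[:3];e=0;im=[]
    for i,c in enumerate((t,s)):
        x0,y0,x1,y1=W[i];sh=p[6+2*i:8+2*i];k=8
        m=np.zeros(((y1-y0)*k,(x1-x0)*k),np.uint8)
        for b in C:
            q=proj(c,T(b))+sh;h=cv2.convexHull(((q+.5-[x0,y0])*k).astype(np.float32));cv2.fillConvexPoly(m,np.round(h*16).astype(np.int32),255,shift=4)
        r=cv2.resize(m,(x1-x0,y1-y0),interpolation=cv2.INTER_AREA)/255.
        r=cv2.GaussianBlur(r,(0,0),.9 if i else .4)
        e+=(WT[i]*(r-M[i])**2).sum();im.append(r)
    return (e,im) if full else e
sg=np.array([20,20,3,np.radians(2),np.radians(1),np.radians(1.5),.7,.7,.7,.7,3])
mu=np.array([466,-254,108,np.radians(-4),np.radians(38.5),0,0,0,0,0,0])
n=11
def cost(p): return parts(p)+1.*(((p-mu[:n])/sg[:n])**2).sum()
best=None
for s_ in(1,-1,.5):
    p=mu[:n].copy()
    for it in range(3):
        D=np.diag(np.r_[6,6,4,.05,.03,.03,.8,.8,.8,.8,3][:n])*s_
        r=minimize(cost,p,method='Nelder-Mead',options=dict(initial_simplex=np.vstack([p,p+D]),maxiter=1500,adaptive=True));p=r.x
    print(r.fun,parts(p),p[:3].round(1),np.degrees(p[3:6]).round(1),p[6:].round(2))
    if best is None or r.fun<best.fun: best=r
np.save('cal.npy',best.x)
e,im=parts(best.x,True)
vis=[np.hstack([cv2.resize(np.uint8(255*np.dstack([M[i],im[i],im[i]*0])),None,fx=8,fy=8,interpolation=0)]) for i in(0,1)]
h=max(v.shape[0] for v in vis);cv2.imwrite('pics/ov.png',np.hstack([cv2.copyMakeBorder(v,0,h-v.shape[0],0,10,0) for v in vis]))
E
python3 fit2.py
```

```text
58.18444276012826 56.791930361941965 [ 471.8 -254.7  107.8] [-2.8 38.7 -1.2] [-0.08 -0.12 -0.09  0.22  0.93]
57.69874158539909 55.62518468891868 [ 471.6 -255.   107.2] [-3.4 38.5 -1.9] [-0.02 -0.24 -0.15 -0.07 -0.17]
58.231542173091654 57.03418384071108 [ 471.8 -254.6  107.7] [-2.9 38.6 -1.2] [-0.01 -0.18 -0.14  0.13  0.45]
```

View pics/ov.png

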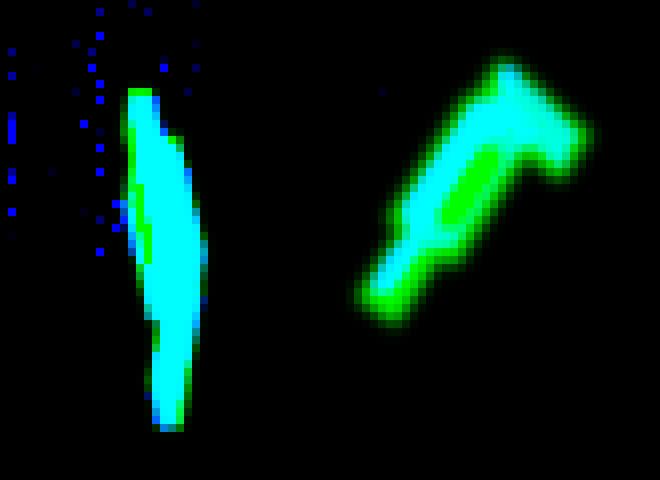

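The overlay matches both silhouettes, giving the caliper grip at about (471.7, −254.8, 107.5), yaw −3.3°, pitch 38.6°. Now IK checks for the grasp, extraction and final poses.

```bash
cat >> h.py <<'E'
CP=np.array([471.7,-254.8,107.5]);YAW=np.radians(-3.3);PIT=np.radians(38.6)
def tool(pit,tilt,sgn,yaw=YAW):
    # caliper orientation (yaw,pit); tool y = -z_cal rotated about y_cal by tilt
    C=R.from_euler('ZYX',[yaw,pit,0]);f=C*R.from_euler('Y',tilt)
    m=f.as_matrix();x=m[:,1]*sgn;y=-m[:,2];return quat(R.from_matrix(np.c_[x,y,np.cross(x,y)]))
E
python3 - <<'E'
from h import *
from rig import bot
C=R.from_euler('ZYX',[YAW,PIT,0]).as_matrix();ax=C[:,0];zc=C[:,2]
for sg in(1,-1):
  for tl in(0,-15,-25,-38.6):
    q=tool(PIT,np.radians(tl),sg);a=R.from_quat(np.r_[q[1:],q[0]]).as_matrix()[:,1]
    r=[bot.ik(CP,q),bot.ik(CP-a*70,q),bot.ik(CP-ax*95,q),bot.ik(CP-ax*95+[0,0,120],tool(0,np.radians(tl),sg))]
    print(sg,tl,[None if x is None else x.round(2) for x in r])
E
```

```text
1 0 [array([-0.46,  0.75,  1.31, -0.25,  1.71, -1.93]), array([-0.44,  0.78,  1.13, -0.24,  1.87, -1.94]), array([-0.51,  0.54,  1.51, -0.28,  1.71, -1.97]), array([-0.64,  0.09,  1.68, -0.  ,  1.37, -2.15])]
1 -15 [array([-0.49,  0.62,  1.46, -0.17,  1.45, -1.95]), array([-0.47,  0.6 ,  1.33, -0.16,  1.6 , -1.96]), array([-0.55,  0.41,  1.63, -0.19,  1.48, -2.01]), array([-0.72, -0.02,  1.82,  0.18,  1.14, -2.29])]
1 -25 [array([-0.52,  0.54,  1.56, -0.11,  1.26, -1.99]), array([-0.51,  0.48,  1.46, -0.1 ,  1.41, -1.99]), array([-0.58,  0.32,  1.71, -0.12,  1.31, -2.05]), array([-0.78, -0.08,  1.91,  0.34,  1.  , -2.43])]
1 -38.6 [array([-0.56,  0.43,  1.7 ,  0.  ,  1.01, -2.08]), array([-0.56,  0.34,  1.64,  0.  ,  1.16, -2.08]), array([-0.64,  0.22,  1.84,  0.  ,  1.09, -2.15]), None]
-1 0 [array([-0.46,  0.75,  1.31, -0.25,  1.71,  1.21]), array([-0.44,  0.78,  1.13, -0.24,  1.87,  1.2 ]), array([-0.51,  0.54,  1.51, -0.28,  1.71,  1.17]), array([-0.64,  0.09,  1.68, -0.  ,  1.37,  0.99])]
-1 -15 [array([-0.49,  0.62,  1.46, -0.17,  1.45,  1.19]), array([-0.47,  0.6 ,  1.33, -0.16,  1.6 ,  1.18]), array([-0.55,  0.41,  1.63, -0.19,  1.48,  1.13]), array([-0.72, -0.02,  1.82,  0.18,  1.14,  0.85])]
-1 -25 [array([-0.52,  0.54,  1.56, -0.11,  1.26,  1.15]), array([-0.51,  0.48,  1.46, -0.1 ,  1.41,  1.15]), array([-0.58,  0.32,  1.71, -0.12,  1.31,  1.09]), array([-0.78, -0.08,  1.91,  0.34,  1.  ,  0.72])]
-1 -38.6 [array([-0.56,  0.43,  1.7 ,  0.  ,  1.01,  1.06]), array([-0.56,  0.34,  1.64,  0.  ,  1.16,  1.06]), array([-0.64,  0.22,  1.84,  0.  ,  1.09,  0.99]), array([-0.86, -0.15,  2.03,  0.64,  0.86,  0.44])]
```

Run:
```python
from h import *
from rig import bot
zc=R.from_euler('ZYX',[YAW,PIT,0]).as_matrix()[:,2]
q=tool(PIT,0,-1)
bot.move_gripper(50)
bot.move_to(CP+zc*130,q);st(bot)
bot.servo_line(CP+zc*45,speed=150)
c=snap(bot,'scene','7');crop(c,190,110,290,210,6,'pics/s12.png')
c=snap(bot,'top','7');crop(c,330,170,420,270,6,'pics/t12.png')
st(bot)
```

```text
t17.45 p [ 552.9 -259.3  210.2] F [0.2 0.1 1.4] w50.1 J [-0.42  0.82  0.94 -0.24  2.01  1.18]
 t18.27 p [ 500.5 -256.5  143.9] F [ 0.4 -0.   0.6] w49.5 J [-0.44  0.76  1.19 -0.24  1.81  1.2 ]
```

View pics/s12.png

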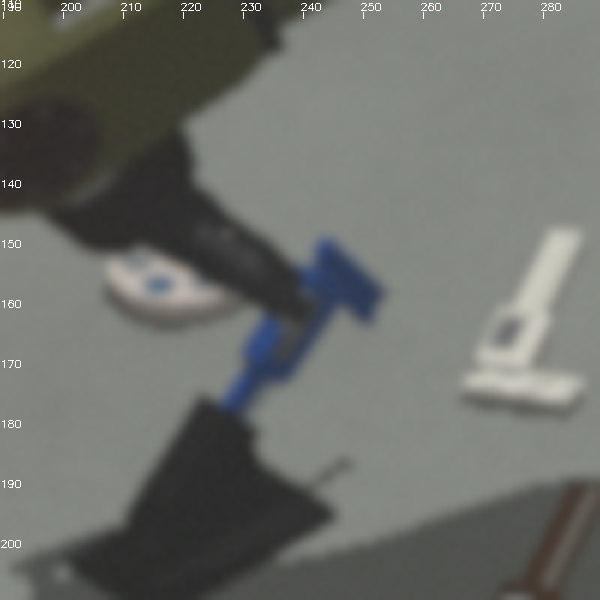

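View pics/t12.png

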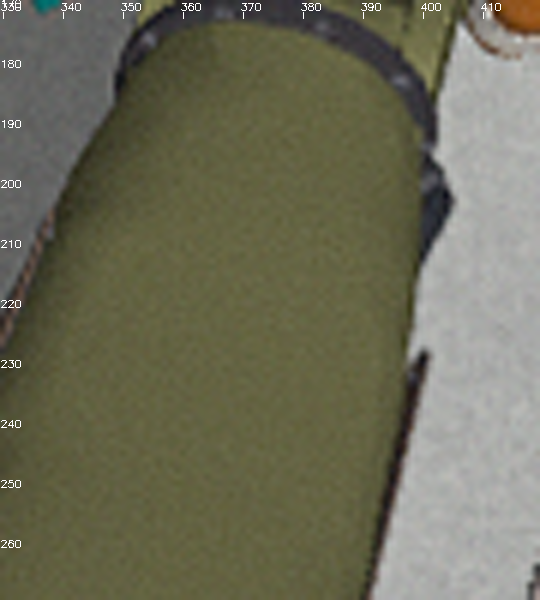

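The scene shows the near finger at (238,158), square to the beam and aimed at the slider. The top view is blocked by the arm. I'll go in and grip gently.

Run:
```python
from h import *
from rig import bot
print(bot.servo_line(CP,speed=80,until_force=8));st(bot,'in')
bot.move_gripper(24,20);st(bot,'24')
bot.move_gripper(10,25);bot.dwell(.2);s=st(bot,'grip');print(s['moment'].round(2))
c=snap(bot,'scene','8');crop(c,190,110,290,210,6,'pics/s13.png')
```

```text
False
in t18.98 p [ 472.  -254.9  107.9] F [ 0.2 -0.  -0.2] w49.8 J [-0.46  0.75  1.31 -0.25  1.71  1.21]
24 t19.34 p [ 471.8 -254.8  107.6] F [ 0.  -0.3  0.5] w24.1 J [-0.46  0.75  1.31 -0.25  1.71  1.21]
grip t19.77 p [ 471.8 -254.8  107.6] F [1.  0.  1.3] w15.4 J [-0.46  0.75  1.31 -0.25  1.71  1.21]
[-0.07 -0.29 -0.07]
```

View pics/s13.png

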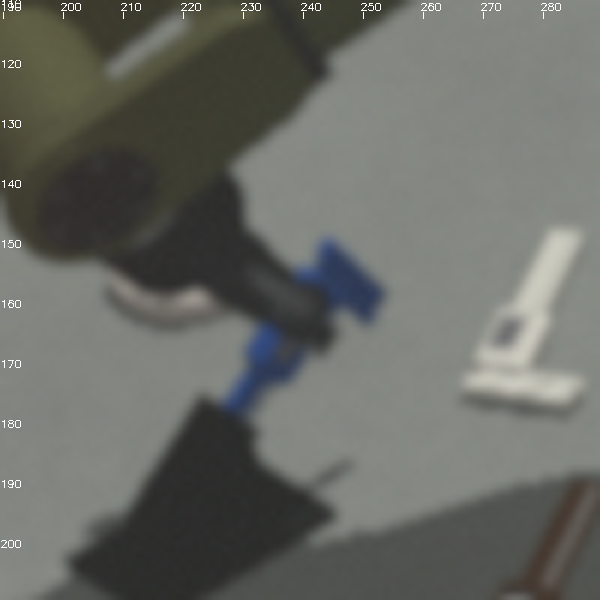

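The fingers hold the slider at (240,162) with 15.4 mm opening and almost no side force. I'll increase the grip and pull out along the tube.

Run:
```python
from h import *
from rig import bot
bot.move_gripper(10,50);s=st(bot)
ax=R.from_euler('ZYX',[np.radians(-3.7),np.radians(39.7),0]).as_matrix()[:,0]
p0=CP.copy()
for d in(15,45,80,105):
    h=bot.servo_line(p0-ax*d,speed=60,until_force=15);st(bot,d)
    if h: print('force');break
c=snap(bot,'scene','9');crop(c,190,90,290,210,6,'pics/s14.png')
```

```text
t20.03 p [ 471.8 -254.8  107.6] F [ 0.9 -0.1  1.6] w15.4 J [-0.46  0.75  1.31 -0.25  1.71  1.21]
15 t20.43 p [ 460.  -254.1  117.1] F [-0.1 -0.1 -1.3] w15.2 J [-0.47  0.72  1.34 -0.25  1.71  1.21]
45 t21.08 p [ 437.1 -252.6  136.3] F [ 0.3  0.1 -1.4] w15.2 J [-0.48  0.65  1.41 -0.26  1.71  1.2 ]
80 t21.82 p [ 410.3 -250.8  158.6] F [-0.4 -0.2 -0.9] w15.4 J [-0.5   0.57  1.48 -0.27  1.71  1.18]
105 t22.38 p [ 391.1 -249.6  174.8] F [-0.8  0.2 -1.4] w15.4 J [-0.51  0.52  1.52 -0.28  1.72  1.16]
```

View pics/s14.png

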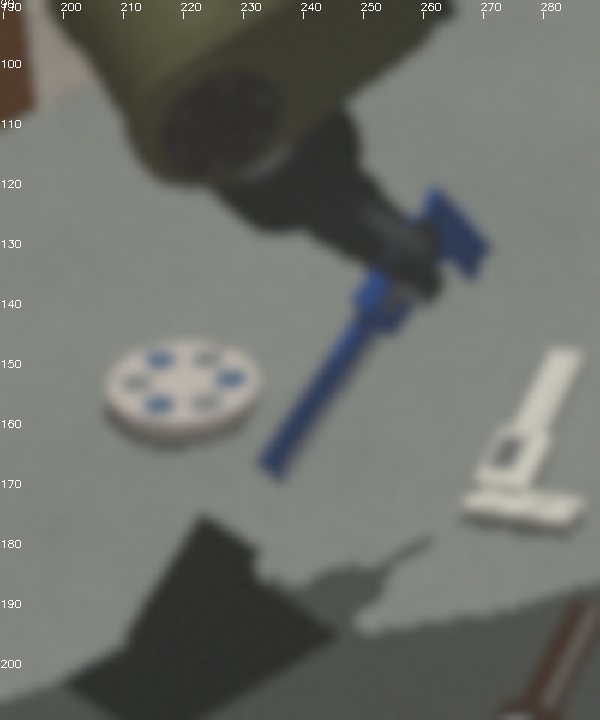

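The tail at (235,168) is well clear of the tube at (215,176). I'll raise it and level it.

Run:
```python
from h import *
from rig import bot
p=bot.read_state()['ee_pos']
bot.servo_line(p+[0,0,110],speed=120)
bot.servo_line(p+[10,0,130],tool(0,0,-1),speed=15);s=st(bot)
bot.dwell(1.0);st(bot)
print(rot(s['tool_rot']).as_matrix().round(3))
c=snap(bot,'scene','10');crop(c,200,50,320,170,5,'pics/s15.png')
cv2.imwrite('pics/s16.png',c['image'])
c=snap(bot,'top','10');cv2.imwrite('pics/t16.png',c['image'])
```

```text
t25.14 p [ 401.2 -249.6  304.4] F [ 0.4 -0.4 -1.6] w15.5 J [-0.63  0.09  1.65 -0.    1.41  0.99]
 t26.14 p [ 401.1 -249.6  304.6] F [ 0.4  0.4 -0.5] w15.1 J [-0.63  0.09  1.65 -0.    1.41  0.99]
[[-0.057 -0.001  0.998]
 [-0.998  0.    -0.057]
 [-0.    -1.    -0.001]]
```

View pics/s15.png

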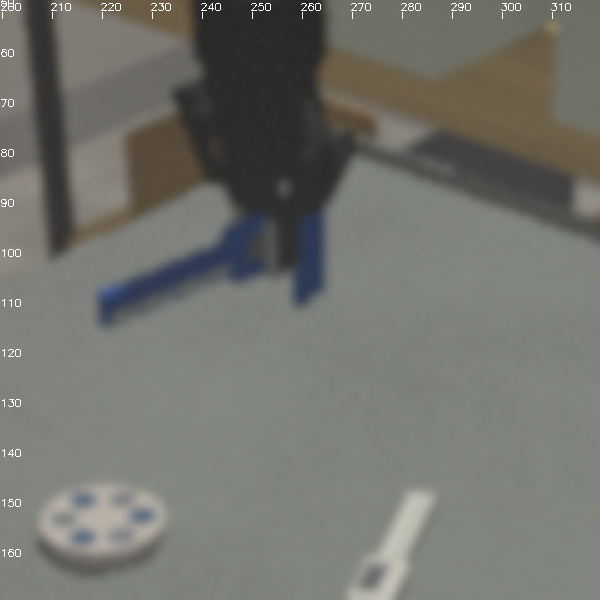

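View pics/s16.png

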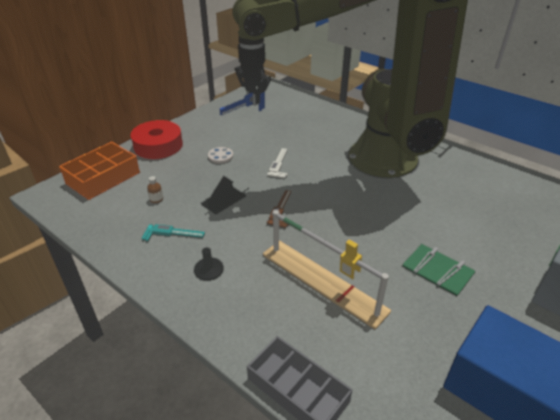

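View pics/t16.png

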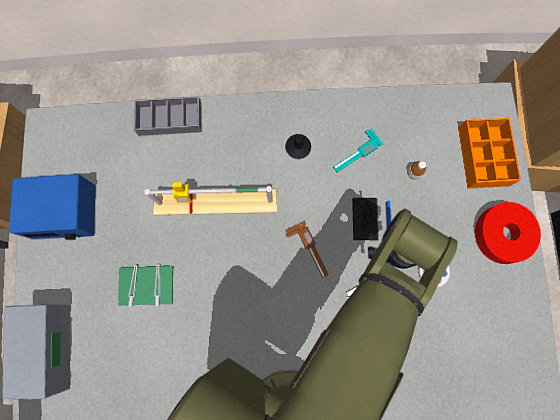

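The caliper looks level with its jaws down (scene: jaws to (258,110), tail at (220,110)). The bystanders are in place and the tag is still on the mark. A quick numeric check of the pitch before handing in.

Run:
```python
from cal import *
c=pickle.load(open('scene10.pkl','rb'))
B=[box(-42,130,-4,4,-10,10),CAL[1],CAL[2]]
for d in(-6,0,6):
    r=R.from_euler('ZYX',[YAW,np.radians(d),0]);T=lambda b:r.apply(b)+[401.1,-249.6,304.5]
    crop(c,210,85,275,120,10,'pics/f%d.png'%d,np.vstack([proj(c,T(b)) for b in B]))
P=cloud(c);h=cv2.cvtColor(c['image'],cv2.COLOR_BGR2HSV);m=cv2.inRange(h,(105,100,40),(125,255,255))>0
q=P[m&(P[...,2]>220)&(abs(P[...,1]+255)<30)&(P[...,0]>440)&(P[...,0]<540)]
print(len(q),np.degrees(np.arctan(np.polyfit(q[:,0],q[:,2],1)[0])))
```

```text
56 2.156617899854888
```

View pics/f0.png

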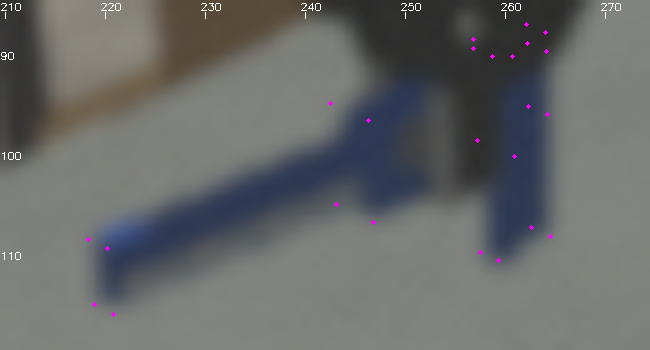

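The zero-pitch model matches the image at both ends, tail (220,110) and jaw tips (259,110), to about 1–2 px. The depth slope is about 2°, so it is level within tolerance. Handing in.

Run:
```python
from h import *
from rig import bot
st(bot);bot.finish_job()
```

```text
t26.24 p [ 401.1 -249.6  304.6] F [ 0.7  1.3 -1.8] w15.4 J [-0.63  0.09  1.65 -0.    1.41  0.99]
the job is handed in; nothing more can be done
```

The job is handed in at 26 s of the 70 s allowed; `finish_job` gives no verdict, so what follows is from my own checks.

- **Tag:** I hooked it over the green end, and it touched the rail at the predicted height with about 5 N. I slid it along under a steady load of about 4–5 N and let go at the red mark. A camera fit just before release put it about 1 mm from the mark, and pictures after release and at the end show it still hanging there.
- **Caliper:** I drew it out of the stand with almost no force on the tool. It is held with the grip point about 305 mm above the bench, level with the jaws down. The depth slope read about 2° and the level model matched the picture to 1–2 pixels.
- **Bystanders:** In the last pictures they look to be in their original places; I compared them by eye, not by measurement. The arm blocked the top view of the palette, but the scene view shows it in place.
- **Disagreements:** The two cameras differed by up to 3–4 mm on rail positions. The scene view also put the tag about 3 mm off the gripper centre along the rail, which I allowed for when sliding.

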